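# Set the preset code on a thumbwheel selector and load it

### The arm

A 6-joint arm with a two-finger parallel gripper is mounted at the origin on a cart in front of the work surface, level with it; the furniture and walls round the work are solid. World frame = base frame: x ahead of the robot, y to its left, z up, the work surface at z = 0. Lengths are in m, angles in degrees, forces in N, time in s.
With the tool pointing down it reaches from about 0.35 to 0.875 m from the base axis. Payload 4.2 kg.
Tool frame: the origin (TCP) lies at the very end of the fingers, on their centre line; the grasp point (between the pads) lies 19 mm behind it; z points along the fingers, y is the direction in which the jaws open and shut (so a half turn about z gives the same grasp; the last joint's range is limited). The gripper opens to 87 mm and grips with 3 to 60 N. Pads are 19 mm wide; open, the fingers measure 117 mm over their backs; the gripper's body (75 mm by 190 mm) begins 51 mm behind the grasp point.
Start: joints at [89.931, 22.042, 0.453, 0, -68.411, -14.817], TCP at [0.161, 0.604, 0.223] pointing down, gripper open.
Joint ranges: [-179.83, 179.83], [-69.29, 118.12], [-61.27, 80.66], [-181.25, 117.63], [-171.15, -9.14], [-177.46, 177.46]. Speed limits (degrees/s): [159.86, 159.86, 180, 180, 180, 180].

### API

Orientations are given as a 3x3 rotation matrix whose columns are the frame's x, y, z axes.
In Python, from station import ctrl gives the robot as it stands.
- The arm moves only by the tool servo_tool, never from a script. Its argument "targets" is one flat list of numbers, 5 for each row, row after row: the opening, from 0 (shut) to 1 (fully open), then the shift along the tool's x, y, z as a fraction of full scale, then the turn about the tool's z as a fraction of full scale. A call has exactly 5 rows; each row shifts and turns the commanded pose from where the row before left it, along the tool's axes as they then stand; what a row does not reach is not made up. Full scale, the value 1, is 0.025 m for a shift and 0.12 rad for a turn. A row lasts 1/8 s, in which the tool goes at most 62.5 mm and 10.7 degrees, less where a joint would pass 70% of its speed; a pose out of reach is approached as far as the arm can. A call with a number of a shift or a turn outside -1 to 1 is refused whole. A call with a gripper value outside its range is refused whole. The fingers move at their own pace and stop on an object; "squeeze" is the grip in N (left out, the last holds). Time passes only in rows, so rows that do not move let the fingers close, or fill a call up. It gives the time, the measured TCP pose, the force and the opening at its end, in the units of the state.
- ctrl.sense(): the state, without advancing time (a new reading comes with each control period).
- ctrl.read_camera(name): name is "scene" or "side" or "wrist"; returns the picture (420x560x3 uint8, red, green, blue); there is no depth.
- ctrl.camera_info(name): a dict with "intrinsics" (3x3 intrinsics, pixels), "eye" and "orientation" of the camera in the world. Camera axes: x right, y down, z forward; pixel columns grow to the right and rows downward; lengths in m; the calibration is good to about 2 mm. A picture is of the moment at which its call begins: read the wrist's pose just before it. camera_info takes no time and is no camera call; for the wrist camera it gives the pose at the moment of the call.
- ctrl.finish_job(): hands the job in, once; it reports no verdict.
The state is a dict: "time_s": time; "joint_pos": joint angles; "joint_velocities": joint speeds; "joint_torque": joint torques, N m; "tcp_pos": TCP position; "orientation": TCP orientation; "force": force on the tool from outside, world axes, zero at the start; "ft_torque": the same for the moment, N m; "gripper_width": finger opening in m.
Only numpy, scipy, OpenCV 4.12 (cv2) and the standard library are available. Lean on these libraries where they do the work, as an engineer would, in place of code of your own. Each camera call takes 0.05 s, during which the arm holds its last target. There are 200 camera calls.

### The job

Set the dosing controller's three thumbwheels to the code 3-4-2, read from left to right as you face it: each wheel's tab clicks into positions 1, at the low front end, to 5, at the high back end, and the pips to its right count the same. When all three are right, and not before, press the round key beside them fully down to load the code and let it come up again. Leave the vial, bottle, tape roll and marker around it as they are.

Things in the scene. Friction and masses are not known exactly. Their poses are not given: they have to be found in the camera images.
- selector: dosing controller: fixed grey desk housing, 191 mm deep (x from -91 to +100), 250 wide, 240 high. Origin: on the bench under it; +x points to its back, z up; its front faces the robot (yaw within 0.3 rad). The work face slopes 30 degrees: outward normal (-0.5, 0, 0.866), up the face (0.866, 0, 0.5) in its frame. Three thumbwheels with axles along y stand out of the face.
- axle (a point): point on the common axle line, inside the middle wheel; axes as the selector's; 20 mm before its origin and 75 mm up. The three black ribbed wheels, 40 mm in radius, 18 wide, sit 36 mm apart along y. The face lies 12 mm outward of the axle. Fixed aluminium cheeks of radius 36 mm stand beside the wheels; the one right of each wheel has rows of 1 to 5 black pips at the five positions.
- brow (a point): middle of the lower front edge of the brow, a 15 mm thick fixed roof that juts 20 mm forward from the wall behind the wheels (wall at x = +45, brow edge at x = +25, z = 225 to 240 mm in the selector's frame). Because of it and the slope the tool must come in leaning, about square to the face.
- wheel1 (a joint): left thumbwheel's angle, rad: position 1 = -0.698, 2 = -0.349, 3 = 0, 4 = +0.349, 5 = +0.698; it grows as the tab moves up the face, away from the robot. Stops at +-0.72. A sprung click pulls it to the nearest position when let go; passing a click takes about 2 to 3 N at the tab. Turns about an axle along the selector's y axis through [-20, +70, 75] mm in its frame.
- wheel2 (a joint): middle thumbwheel's angle, rad: position 1 = -0.698, 2 = -0.349, 3 = 0, 4 = +0.349, 5 = +0.698; it grows as the tab moves up the face, away from the robot. Stops at +-0.72. A sprung click pulls it to the nearest position when let go; passing a click takes about 2 to 3 N at the tab. Turns about an axle along the selector's y axis through [-20, +34, 75] mm in its frame.
- wheel3 (a joint): right thumbwheel's angle, rad: position 1 = -0.698, 2 = -0.349, 3 = 0, 4 = +0.349, 5 = +0.698; it grows as the tab moves up the face, away from the robot. Stops at +-0.72. A sprung click pulls it to the nearest position when let go; passing a click takes about 2 to 3 N at the tab. Turns about an axle along the selector's y axis through [-20, -2, 75] mm in its frame.
- wheel1_tab (a point): middle of the outer edge of the left wheel's tab, 60.5 mm from the axle. The tab is a radial fin 8 mm thick along the turning direction and 16 mm wide along the axle, 20 mm proud of the rim, with a pale line on its edge; its z axis points outward from the axle along the fin, y along the axle.
- wheel2_tab (a point): middle of the outer edge of the middle wheel's tab, 60.5 mm from the axle. The tab is a radial fin 8 mm thick along the turning direction and 16 mm wide along the axle, 20 mm proud of the rim, with a pale line on its edge; its z axis points outward from the axle along the fin, y along the axle.
- wheel3_tab (a point): middle of the outer edge of the right wheel's tab, 60.5 mm from the axle. The tab is a radial fin 8 mm thick along the turning direction and 16 mm wide along the axle, 20 mm proud of the rim, with a pale line on its edge; its z axis points outward from the axle along the fin, y along the axle.
- key (a joint): key travel, m: 0 up, 0.006 fully down; it springs back up; about 1.5 N starts it and 5 N holds it fully down
- key_top (a point): middle of the top of the round key, 28 mm across, in a collar 44 mm across, on the sloping face to the right of the wheels (y = -78 mm in the selector's frame); its own z axis is the face's outward normal, the key is pressed against it
- vial: bystander: glass sample vial with a black cap, 26 mm across, 63 mm high, standing left of the selector; origin under its middle
- bottle: bystander: reagent bottle with a black cap, 46 mm across, 87 mm high, standing right of the selector; origin under its middle
- tape: bystander: roll of tape, 96 mm across, 25 mm high, lying on the bench to the left; origin under its middle
- marker: bystander: marker pen 135 mm long, 17 mm thick, lying along y on top of the selector; origin under its middle

How it is judged:
By the outcome, as a careful person would: the job done as asked, in the order asked, and still so for the second after the job is handed in, with the robot touching nothing.
It also fails if it takes over 54 s, if anything falls off the work surface, if the arm or the gripper's body presses on something with over 40 N, if the wrist force passes 120 N, or if a joint passes its speed limit or range.

## Working session

There is one attempt and no reset: what is moved stays moved. The work goes in short steps, Python scripts to look and compute and a tool call to move; the robot and the scene stay as the last step left them, time stands still between calls to the robot, and variables do not carry over. Pictures are saved under pics/ and viewed, on a budget of 10 in all, crops included, one or two more only if the job needs it, and the job is handed in when it is done.

Besides the shell and the picture viewer there is one more tool, called after "Emit:" by a JSON object that holds its "method" and its "body", one argument or row to a line. servo_tool: Moves the arm, as the interface text tells. Its arguments: {"type":"object","properties":{"targets":{"type":"array"},"squeeze":{"type":"number"}},"required":["targets"]}

```bash
ls; mkdir -p pics
python3 - <<'E'
from station import ctrl
import cv2,numpy as np
s=ctrl.sense();print(s)
for n in("scene","side","wrist"):
    i=ctrl.camera_info(n);print(n,i)
    cv2.imwrite(f"pics/{n}0.png",ctrl.read_camera(n)[:,:,::-1])
E
```

```text
pics
{'time_s': 0.0, 'joint_pos': array([ 8.99304297e+01,  2.20906989e+01,  3.81077525e-01, -2.94052128e-02,
       -6.84112903e+01, -1.48180296e+01]), 'joint_velocities': array([-0.0177851 ,  0.00502613,  0.04374938, -0.03550153, -0.09931449,
        0.01085107]), 'joint_torque': array([ 1.67453356e-03, -3.90668643e+01,  1.87397236e+01,  4.21965256e+00,
        1.08461076e-02, -1.92873349e-04]), 'tcp_pos': array([0.16038658, 0.60345469, 0.22146805]), 'orientation': array([[ 9.66383063e-01, -2.57106099e-01, -4.79777014e-04],
       [-2.57106535e-01, -9.66380763e-01, -2.10967965e-03],
       [ 7.87642299e-05,  2.16211249e-03, -9.99997660e-01]]), 'force': array([0.753691  , 0.2561903 , 0.41795986]), 'ft_torque': array([0.04183111, 0.01051367, 0.00345104]), 'gripper_width': 0.08725760479449514}
scene {'intrinsics': array([[479.5500034 ,   0.        , 287.66275918],
       [  0.        , 479.5500034 , 201.60973565],
       [  0.        ,   0.        ,   1.        ]]), 'eye': array([ 0.23858328, -0.61202623,  1.02461616]), 'orientation': array([[ 0.93068124, -0.26763221,  0.24941017],
   
[... 174 characters left out ...]
  0.        , 394.62895564, 205.4785968 ],
       [  0.        ,   0.        ,   1.        ]]), 'eye': array([ 0.30204501, -0.92551374,  0.56499374]), 'orientation': array([[ 0.97070282, -0.07166614,  0.22934691],
       [-0.23963867, -0.35860859,  0.90220463],
       [ 0.01758825, -0.93073296, -0.36527635]])}
wrist {'intrinsics': array([[332.17724825,   0.        , 275.80602577],
       [  0.        , 332.17724825, 211.70283206],
       [  0.        ,   0.        ,   1.        ]]), 'eye': array([0.23577283, 0.58409038, 0.38301869]), 'orientation': array([[-0.25703356, -0.92778803, -0.27044985],
       [-0.9663985 ,  0.24756554,  0.06917551],
       [ 0.00277385,  0.27914276, -0.96024561]])}
```

View pics/scene0.png

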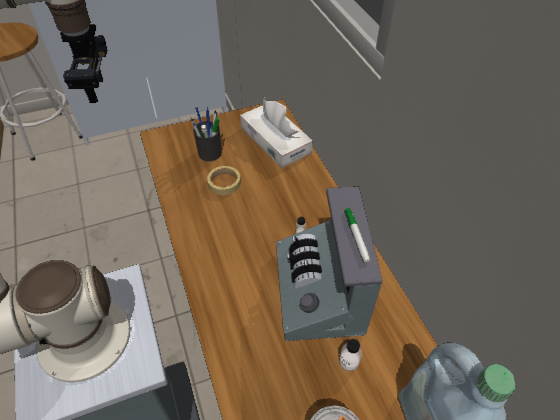

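View pics/side0.png

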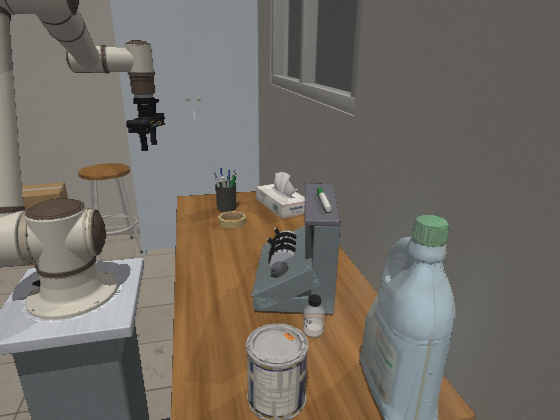

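The selector stands at right of centre with its brow top at about (330,188)–(381,280) in the scene view. The tool points straight down and the servo cannot tilt it, so I will have to work vertically. Next I zoom in to get the pose and the wheel states.

Run:
```python
import cv2,numpy as np
a=cv2.imread("pics/scene0.png")[175:345,265:395];b=cv2.imread("pics/side0.png")[178:318,248:343]
f=lambda i:cv2.resize(i,None,fx=3.5,fy=3.5,interpolation=cv2.INTER_CUBIC)
a,b=f(a),f(b);c=np.zeros((600,800,3),np.uint8);c[:a.shape[0],:a.shape[1]]=a;c[:b.shape[0],460:460+b.shape[1]]=b
cv2.imwrite("pics/z0.png",c)
```

```text
(no output)
```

View pics/z0.png

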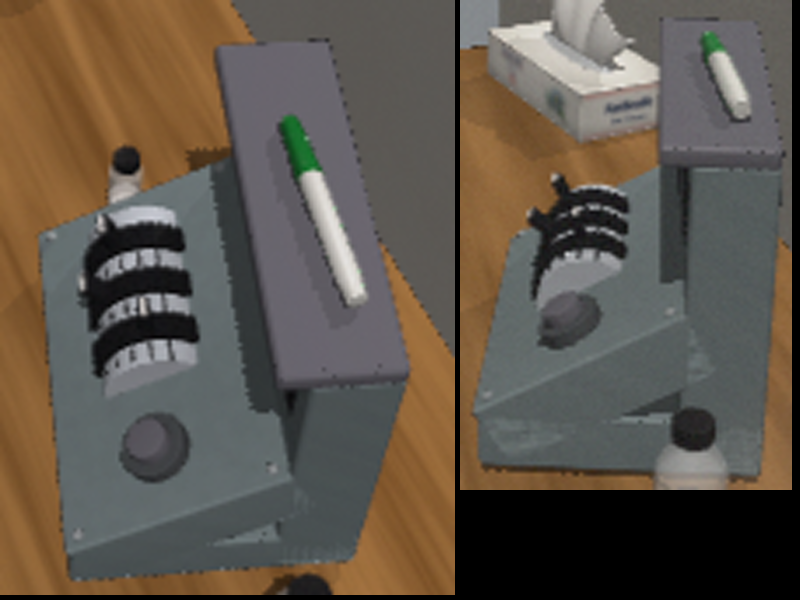

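```bash
cat > h.py <<'E'
import numpy as np
from station import ctrl
def proj(name,P,info=None):
    i=info or ctrl.camera_info(name);c=(np.atleast_2d(P)-i["eye"])@i["orientation"]
    q=c@np.array(i["intrinsics"]).T;return q[:,:2]/q[:,2:]
def R(y):c,s=np.cos(y),np.sin(y);return np.array([[c,-s,0],[s,c,0],[0,0,1]])
def w(p,P):return np.atleast_2d(P)@R(p[2]).T+[p[0],p[1],0]
E
python3 - <<'E'
from h import *
from scipy.optimize import least_squares
T=np.array([[25,125,240],[100,125,240],[100,-125,240],[25,-125,240],[-91,-125,0]])/1e3
ob={"scene":[[327,188.4],[358.7,186.4],[381.3,282.7],[345.6,285.3],[286.4,340.1]],"side":[[305.7,183.1],[334.3,184.6],[339.7,224.6],[305.4,224.6],[254.3,310.9]]}
f=lambda p:np.concatenate([(proj(n,w(p,T))-ob[n]).ravel() for n in ob])
r=least_squares(f,[.6,-.05,0],loss="soft_l1");print(r.x,f(r.x).reshape(2,-1,2).round(1))
np.save("pose.npy",r.x)
E
```

```text
[ 0.53687712 -0.08359041 -0.2960505 ] [[[ 0.9 -0.4]
  [ 2.4 -0. ]
  [ 3.3 -0.2]
  [-0.1 -0.4]
  [-2.9  4.2]]

 [[-0.4 -0.6]
  [-0.6 -1.1]
  [ 1.2 -3.2]
  [-1.  -4.5]
  [-4.   3. ]]]
```

```bash
cat >> h.py <<'E'
def plan(N,tgt,turn,op,start=None,sel=True):
    """rows to go in a straight line to tgt (selector frame if sel), turning by turn rad about tool z"""
    s=ctrl.sense();x=np.array(s["tcp_pos"] if start is None else start,float);O=np.array(s["orientation"])
    if sel:tgt=w(np.load("pose.npy"),tgt)[0]
    t=round(turn/N/.12,3)
    for k in range(N):
        d=np.round(O.T@(tgt-x)/(N-k)/.025,2)
        assert abs(d).max()<=1 and abs(t)<=1,(d,t)
        x=x+O@d*.025;O=O@R(t*.12)
        print(op,*d,t,sep=", ",end=",\n" if k%5==4 else ", ")
    print("end",x,"xaxis",O[:,0])
def yawturn(target=np.pi):
    """turn about tool z so that tool x has selector yaw target"""
    O=ctrl.sense()["orientation"];y=np.arctan2(O[1,0],O[0,0]);d=(y-target-np.load("pose.npy")[2])
    return (d+np.pi)%(2*np.pi)-np.pi
def sel():
    s=ctrl.sense();p=np.load("pose.npy");O=np.array(s["orientation"])
    return s["time_s"],(R(p[2]).T@(s["tcp_pos"]-[p[0],p[1],0])).round(4),(R(p[2]).T@s["force"]).round(1),np.round(s["gripper_width"],4),(R(p[2]).T@O).round(3).tolist()
E
python3 - <<'E'
from h import *
t=yawturn();t=t if t>0 else t+2*np.pi
print(t);plan(30,[-.07,.02,.33],t,0)
E
```

```text
3.1777093398563214
0, 0.63, 0.73, -0.14, 0.883, 0, 0.7, 0.66, -0.14, 0.883, 0, 0.77, 0.58, -0.14, 0.883, 0, 0.82, 0.49, -0.14, 0.883, 0, 0.87, 0.4, -0.14, 0.883,
0, 0.91, 0.31, -0.14, 0.883, 0, 0.94, 0.21, -0.14, 0.883, 0, 0.95, 0.11, -0.14, 0.883, 0, 0.96, 0.01, -0.14, 0.883, 0, 0.96, -0.09, -0.14, 0.883,
0, 0.94, -0.19, -0.14, 0.883, 0, 0.92, -0.29, -0.14, 0.883, 0, 0.88, -0.39, -0.15, 0.883, 0, 0.83, -0.48, -0.14, 0.883, 0, 0.78, -0.56, -0.15, 0.883,
0, 0.71, -0.64, -0.14, 0.883, 0, 0.64, -0.71, -0.15, 0.883, 0, 0.56, -0.78, -0.14, 0.883, 0, 0.48, -0.83, -0.15, 0.883, 0, 0.39, -0.88, -0.14, 0.883,
0, 0.29, -0.92, -0.15, 0.883, 0, 0.19, -0.94, -0.14, 0.883, 0, 0.09, -0.96, -0.15, 0.883, 0, -0.01, -0.96, -0.14, 0.883, 0, -0.11, -0.95, -0.15, 0.883,
0, -0.21, -0.94, -0.14, 0.883, 0, -0.3, -0.91, -0.15, 0.883, 0, -0.4, -0.88, -0.14, 0.883, 0, -0.49, -0.83, -0.15, 0.883, 0, -0.57, -0.76, -0.14, 0.883,
end [ 0.47566306 -0.04390196  0.32995314] xaxis [-9.56177426e-01  2.92787790e-01 -1.97822496e-04]
```

Emit:
{"method": "servo_tool", "body": {
  "targets": [0,0.63,0.73,-0.14,0.883,0,0.7,0.66,-0.14,0.883,0,0.77,0.58,-0.14,0.883,0,0.82,0.49,-0.14,0.883,0,0.87,0.4,-0.14,0.883]
}}

```text
time_s: 0.78
tcp_pos: [0.2133, 0.4951, 0.2398]
orientation: [[0.702, -0.713, -0.0], [-0.713, -0.702, -0.001], [0.0, 0.001, -1.0]]
force: [-0.2, 0.4, -0.3]
gripper_width: 0.0452
```

Emit:
{"method": "servo_tool", "body": {
  "targets": [0,0.91,0.31,-0.14,0.883,0,0.94,0.21,-0.14,0.883,0,0.95,0.11,-0.14,0.883,0,0.96,0.01,-0.14,0.883,0,0.96,-0.09,-0.14,0.883]
}}

```text
time_s: 1.4
tcp_pos: [0.2659, 0.3871, 0.2574]
orientation: [[0.245, -0.969, -0.0], [-0.969, -0.245, -0.0], [0.0, 0.0, -1.0]]
force: [-0.5, 0.3, 0.5]
gripper_width: 0.0017
```

Emit:
{"method": "servo_tool", "body": {
  "targets": [0,0.94,-0.19,-0.14,0.883,0,0.92,-0.29,-0.14,0.883,0,0.88,-0.39,-0.15,0.883,0,0.83,-0.48,-0.14,0.883,0,0.78,-0.56,-0.15,0.883]
}}

```text
time_s: 2.02
tcp_pos: [0.3184, 0.2791, 0.2755]
orientation: [[-0.278, -0.961, -0.0], [-0.961, 0.278, -0.0], [0.0, 0.0, -1.0]]
force: [0.2, -0.3, -0.1]
gripper_width: 0.0006
```

Emit:
{"method": "servo_tool", "body": {
  "targets": [0,0.71,-0.64,-0.14,0.883,0,0.64,-0.71,-0.15,0.883,0,0.56,-0.78,-0.14,0.883,0,0.48,-0.83,-0.15,0.883,0,0.39,-0.88,-0.14,0.883]
}}

```text
time_s: 2.65
tcp_pos: [0.3708, 0.1715, 0.2935]
orientation: [[-0.725, -0.688, -0.0], [-0.688, 0.725, -0.0], [0.0, 0.0, -1.0]]
force: [0.5, 0.5, 0.1]
gripper_width: 0.0005
```

Emit:
{"method": "servo_tool", "body": {
  "targets": [0,0.29,-0.92,-0.15,0.883,0,0.19,-0.94,-0.14,0.883,0,0.09,-0.96,-0.15,0.883,0,-0.01,-0.96,-0.14,0.883,0,-0.11,-0.95,-0.15,0.883]
}}

```text
time_s: 3.28
tcp_pos: [0.4237, 0.0637, 0.3117]
orientation: [[-0.974, -0.227, -0.001], [-0.227, 0.974, -0.0], [0.001, 0.0, -1.0]]
force: [0.0, 0.0, -0.1]
gripper_width: 0.0005
```

Emit:
{"method": "servo_tool", "body": {
  "targets": [0,-0.21,-0.94,-0.14,0.883,0,-0.3,-0.91,-0.15,0.883,0,-0.4,-0.88,-0.14,0.883,0,-0.49,-0.83,-0.15,0.883,0,-0.57,-0.76,-0.14,0.883]
}}

```text
time_s: 3.9
tcp_pos: [0.4759, -0.0444, 0.3297]
orientation: [[-0.955, 0.296, -0.0], [0.296, 0.955, 0.0], [0.001, -0.0, -1.0]]
force: [0.7, 0.0, 0.1]
gripper_width: 0.0007
```

Run:
```python
from h import *
import cv2
print(sel());i=ctrl.camera_info("wrist");np.save("wi.npy",i,allow_pickle=True)
cv2.imwrite("pics/w1.png",cv2.resize(ctrl.read_camera("wrist")[:,:,::-1],(800,600),interpolation=cv2.INTER_CUBIC))
```

```text
(3.9, array([-0.0698,  0.0197,  0.3297]), array([0.7, 0.2, 0.1]), np.float64(0.0007), [[-1.0, 0.005, -0.001], [0.005, 1.0, -0.0], [0.001, -0.0, -1.0]])
```

View pics/w1.png

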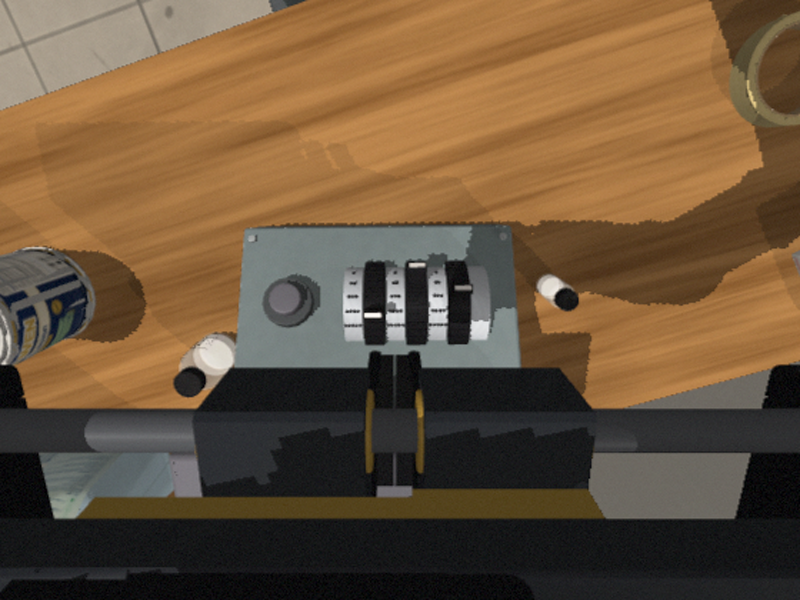

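```bash
cat > fit.py <<'E'
from h import *
from scipy.optimize import least_squares
def tab(k,a,r=.0605):
    th=np.deg2rad(120)-a;return [-.02+r*np.cos(th),[.07,.034,-.002][k],.075+r*np.sin(th)]
if __name__=="__main__":
    i=np.load("wi.npy",allow_pickle=True).item()
    C=np.array([[-.091,-.125,.0479],[-.091,.125,.0479]]);ob=np.array([[246,229],[513,226],[460,288],[416,265],[373,315]])*.7
    def f(q):
        P=np.vstack([C,[tab(k,q[3+k]) for k in range(3)]])
        return (proj("wrist",w(q,P),i)-ob).ravel()
    p=np.load("pose.npy")
    r=least_squares(f,[*p,-.35,-.7,.35]);print(r.x.round(4),f(r.x).reshape(-1,2).round(1))
    g=least_squares(lambda q:f([*q,-.349,-.698,.349]),p);print(g.x.round(4),g.fun.reshape(-1,2).round(1))
    np.save("pose2.npy",g.x)
    T=np.array([[25,125,240],[100,125,240],[100,-125,240],[25,-125,240],[-91,-125,0]])/1e3
    for n in("scene","side"):print(n,proj(n,w(g.x,T)).round(1).tolist())
E
python3 fit.py
```

```text
[ 0.5403 -0.0798 -0.2923 -0.0495 -0.4081  0.3011] [[-2.  -0.1]
 [-0.8  0.5]
 [ 2.1 -0.1]
 [ 0.7 -0. ]
 [-0.4  0. ]]
[ 0.5442 -0.0827 -0.3242] [[-0.9  0.4]
 [-0.3  7. ]
 [ 1.2 -8.2]
 [ 0.7 -4.7]
 [-0.9  6.4]]
scene [[332.3, 187.0], [365.6, 186.1], [386.2, 282.2], [347.0, 283.7], [284.8, 341.8]]
side [[309.2, 182.4], [337.6, 183.6], [342.5, 221.5], [306.0, 219.7], [252.1, 312.4]]
```

```bash
sed -i 's/\[\*q,-.349,-.698,.349\]/[*q,0,-.349,.349]/' fit.py; python3 fit.py; cp pose2.npy pose.npy
python3 - <<'E'
import cv2
a=cv2.imread("pics/w1.png")[250:355,225:525]
cv2.imwrite("pics/w1z.png",cv2.resize(a,None,fx=2.6,fy=2.6,interpolation=cv2.INTER_CUBIC))
E
```

```text
[ 0.5403 -0.0798 -0.2923 -0.0495 -0.4081  0.3011] [[-2.  -0.1]
 [-0.8  0.5]
 [ 2.1 -0.1]
 [ 0.7 -0. ]
 [-0.4  0. ]]
[ 0.5386 -0.0791 -0.2892] [[-2.2 -1.2]
 [-0.8 -1.2]
 [ 2.3  0.7]
 [ 0.7  0.7]
 [-0.4  1. ]]
scene [[327.4, 186.4], [360.4, 184.6], [384.6, 280.0], [345.7, 282.6], [283.9, 342.5]]
side [[305.2, 182.0], [333.4, 182.9], [341.3, 220.4], [305.0, 219.1], [251.1, 312.8]]
```

View pics/w1z.png

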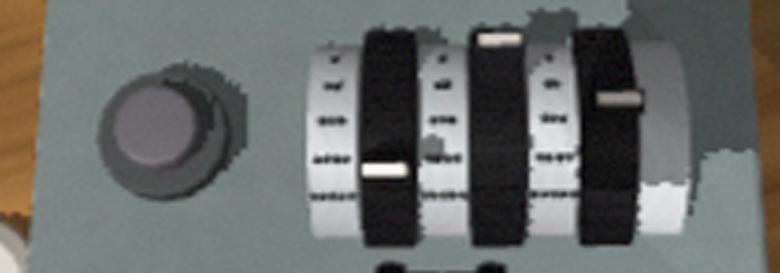

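The wrist view and the pose fit agree on 3-2-4: wheel 1 is already right, wheel 2 must go from 2 to 4 and wheel 3 from 4 to 2. The key is at about (285,298) in the enlarged frame. For wheel 3 I'll grip the tab across its width and drag it, because pushing from behind would put the gripper's body into the brow.

Run:
```python
from h import *
i=np.load("wi.npy",allow_pickle=True).item();p=np.load("pose.npy")
d=i["orientation"]@np.linalg.inv(i["intrinsics"])@np.array([284.6*.7,298*.7,1])
e=R(p[2]).T@(i["eye"]-[p[0],p[1],0]);d=R(p[2]).T@d
# key top at y=-78: and height over face
t=(-.078-e[1])/d[1];print("y-plane",e+t*d)
n=np.array([-.5,0,.866]);a=np.array([-.02,0,.075])
for h in(.012,.02,.026,.032):
    t=((a-e)@n+h)/(d@n);print(h,(e+t*d).round(4))
print(sel());t=yawturn();print(t);plan(10,[-.029,-.002,.165],t,.24)
```

```text
y-plane [-0.03751316 -0.078       0.10257436]
0.012 [-0.0318 -0.083   0.082 ]
0.02 [-0.034  -0.0811  0.09  ]
0.026 [-0.0357 -0.0796  0.096 ]
0.032 [-0.0373 -0.0782  0.1019]
(3.95, array([-0.0685,  0.0143,  0.3299]), array([ 1.8, -0.9,  1.1]), np.float64(0.0004), [[-1.0, 0.015, 0.0], [0.015, 1.0, -0.001], [-0.001, -0.001, -1.0]])
-0.015251799588727799
0.24, -0.16, -0.06, 0.66, -0.013, 0.24, -0.16, -0.06, 0.66, -0.013, 0.24, -0.16, -0.06, 0.66, -0.013, 0.24, -0.16, -0.06, 0.66, -0.013, 0.24, -0.16, -0.06, 0.66, -0.013,
0.24, -0.16, -0.07, 0.66, -0.013, 0.24, -0.16, -0.07, 0.66, -0.013, 0.24, -0.15, -0.06, 0.66, -0.013, 0.24, -0.16, -0.07, 0.66, -0.013, 0.24, -0.15, -0.06, 0.66, -0.013,
end [ 0.51021509 -0.07268586  0.16494954] xaxis [-9.58567000e-01  2.84866757e-01 -4.86357046e-04]
```

Emit:
{"method": "servo_tool", "body": {
  "targets": [0.24,-0.16,-0.06,0.66,-0.013,0.24,-0.16,-0.06,0.66,-0.013,0.24,-0.16,-0.06,0.66,-0.013,0.24,-0.16,-0.06,0.66,-0.013,0.24,-0.16,-0.06,0.66,-0.013]
}}

```text
time_s: 4.58
tcp_pos: [0.4925, -0.0564, 0.2465]
orientation: [[-0.959, 0.284, -0.001], [0.284, 0.959, 0.0], [0.001, -0.0, -1.0]]
force: [-0.9, -0.0, -0.5]
gripper_width: 0.0203
```

Emit:
{"method": "servo_tool", "body": {
  "targets": [0.24,-0.16,-0.07,0.66,-0.013,0.24,-0.16,-0.07,0.66,-0.013,0.24,-0.15,-0.06,0.66,-0.013,0.24,-0.16,-0.07,0.66,-0.013,0.24,-0.15,-0.06,0.66,-0.013]
}}

```text
time_s: 5.2
tcp_pos: [0.5089, -0.0698, 0.164]
orientation: [[-0.961, 0.277, -0.0], [0.277, 0.961, 0.0], [0.0, -0.0, -1.0]]
force: [-0.8, -1.1, 0.2]
gripper_width: 0.0213
```

Run:
```python
from h import *
from fit import tab
import cv2
print(sel());
pts=[tab(0,0),tab(1,-.349),tab(2,.349)];q=proj("wrist",w(np.load("pose.npy"),pts));print(q.round(0))
cv2.imwrite("pics/w2.png",cv2.resize(ctrl.read_camera("wrist")[110:390,130:430,::-1],None,fx=2,fy=2,interpolation=cv2.INTER_CUBIC))
```

```text
(5.2, array([-0.0311,  0.0005,  0.164 ]), array([-0.5, -1.3,  0.2]), np.float64(0.0213), [[-1.0, -0.009, -0.0], [-0.009, 1.0, -0.0], [0.0, -0.0, -1.0]])
[[388. 210.]
 [328. 180.]
 [272. 244.]]
```

View pics/w2.png

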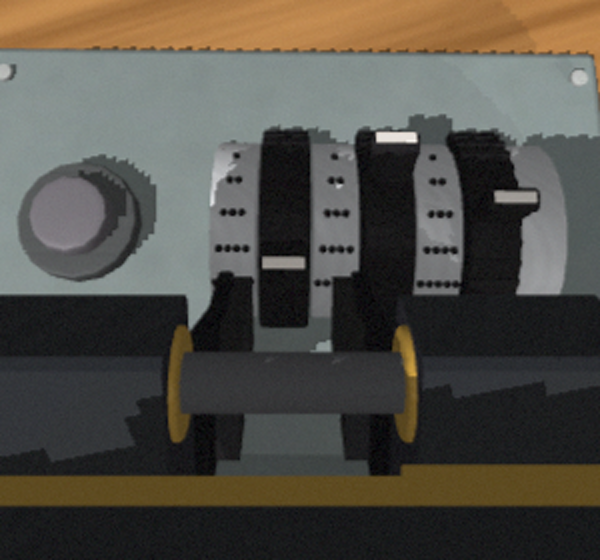

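The tabs sit at (388,208), (328,178) and (272,242) in raw pixels, within 2 px of the prediction, so the pose is good to about 1 mm. The fingers straddle wheel 3's tab.

Run:
```python
from h import *
print(sel(),yawturn());plan(4,[-.028,-.002,.118],0,.24)
```

```text
(5.25, array([-0.0321, -0.    ,  0.1617]), array([-0.3, -0.8, -1.7]), np.float64(0.0208), [[-1.0, -0.008, -0.005], [-0.008, 1.0, -0.001], [0.005, -0.001, -1.0]]) 0.007900467352484064
0.24, -0.04, -0.02, 0.44, 0.0, 0.24, -0.04, -0.02, 0.44, 0.0, 0.24, -0.05, -0.02, 0.43, 0.0, 0.24, -0.04, -0.02, 0.44, 0.0, end [ 0.51110883 -0.0730779   0.11797756] xaxis [-0.96068106  0.27761646  0.00458387]
```

Emit:
{"method": "servo_tool", "body": {
  "targets": [0.24,-0.04,-0.02,0.44,0.0,0.24,-0.04,-0.02,0.44,0.0,0.24,-0.05,-0.02,0.43,0.0,0.24,-0.04,-0.02,0.44,0.0,0.24,0,0,0,0]
}}

```text
time_s: 5.88
tcp_pos: [0.5121, -0.0732, 0.12]
orientation: [[-0.961, 0.278, -0.002], [0.278, 0.961, -0.0], [0.002, -0.001, -1.0]]
force: [0.1, -0.6, -0.3]
gripper_width: 0.0207
```

Run:
```python
from h import *
print(sel())
```

```text
(5.875, array([-0.0271, -0.0019,  0.12  ]), array([ 0.2, -0.6, -0.3]), np.float64(0.0207), [[-1.0, -0.008, -0.002], [-0.008, 1.0, -0.001], [0.002, -0.001, -1.0]])
```

Emit:
{"method": "servo_tool", "body": {
  "targets": [0,0,0,0,0,0,0,0,0,0,0,0,0,0,0,0,0,0,0,0,0,0,0,0,0],
  "squeeze": 15
}}

```text
time_s: 6.5
tcp_pos: [0.5126, -0.0735, 0.1212]
orientation: [[-0.961, 0.278, -0.0], [0.278, 0.961, -0.0], [0.0, -0.001, -1.0]]
force: [-0.1, -3.6, -0.5]
gripper_width: 0.0156
```

Emit:
{"method": "servo_tool", "body": {
  "targets": [0,0.37,0,0.08,0,0,0.35,0,0.14,0,0,0.31,0,0.19,0,0,0.23,0,0.21,0,0,0,0,0,0]
}}

```text
time_s: 7.12
tcp_pos: [0.4818, -0.0645, 0.1054]
orientation: [[-0.961, 0.278, -0.001], [0.278, 0.961, 0.0], [0.001, -0.0, -1.0]]
force: [-1.2, -3.6, -2.6]
gripper_width: 0.0156
```

Run:
```python
from h import *
from fit import tab
import cv2
print(sel());
pts=[tab(2,a) for a in(0,-.349)];q=proj("wrist",w(np.load("pose.npy"),pts));print(q.round(0))
cv2.imwrite("pics/w3.png",cv2.resize(ctrl.read_camera("wrist")[110:390,130:430,::-1],None,fx=2,fy=2,interpolation=cv2.INTER_CUBIC))
```

```text
(7.125, array([-0.0586, -0.0022,  0.1054]), array([-0.1, -3.8, -2.6]), np.float64(0.0156), [[-1.0, -0.007, -0.001], [-0.007, 1.0, -0.0], [0.001, -0.0, -1.0]])
[[276. 299.]
 [276. 256.]]
```

View pics/w3.png

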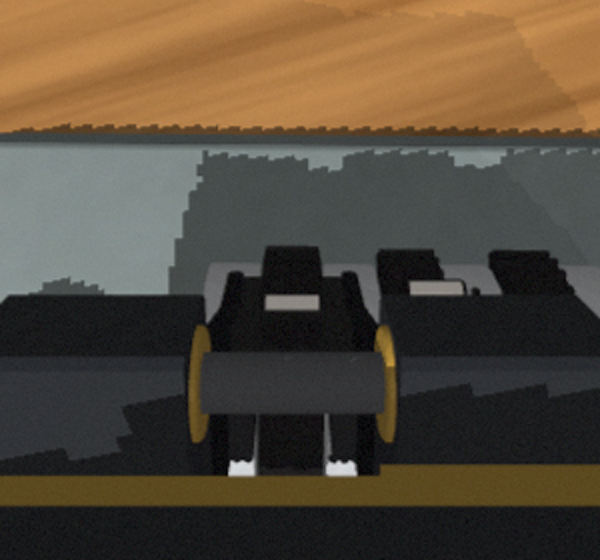

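Wheel 3's tab is held at (276,262) raw, against (276,256) predicted for position 2, so letting go should click it home. I'll open and lift.

Emit:
{"method": "servo_tool", "body": {
  "targets": [0.24,0,0,0,0,0.24,0,0,0,0,0.24,0,0,-0.5,0,0.24,0,0,-0.8,0,0.24,0,0,-0.8,0]
}}

```text
time_s: 7.8
tcp_pos: [0.483, -0.0641, 0.1597]
orientation: [[-0.961, 0.277, 0.002], [0.277, 0.961, 0.0], [-0.001, 0.001, -1.0]]
force: [-1.1, 0.5, -0.7]
gripper_width: 0.0208
```

Run:
```python
from h import *
print(sel(),yawturn());
p=np.load("pose.npy")
plan(3,[-.092,.034,.150],yawturn(),0);plan(2,[-.088,.034,.103],0,0,start=w(p,[-.092,.034,.150])[0])
```

```text
(7.8, array([-0.0576, -0.0015,  0.1597]), array([-1.2,  0.2, -0.7]), np.float64(0.0208), [[-1.0, -0.008, 0.001], [-0.008, 1.0, 0.001], [-0.001, 0.001, -1.0]]) 0.008165441083179292
0, 0.46, 0.48, 0.13, 0.023, 0, 0.45, 0.47, 0.13, 0.023, 0, 0.46, 0.48, 0.13, 0.023, end [ 0.46014638 -0.02021566  0.1499063 ] xaxis [-0.9584342   0.28531005 -0.00143317]
0, -0.08, -0.0, 0.94, 0.0, 0, -0.08, -0.0, 0.94, 0.0, end [ 0.46401753 -0.02139705  0.10300582] xaxis [-0.96076368  0.27736452 -0.00143904]
```

Emit:
{"method": "servo_tool", "body": {
  "targets": [0,0.46,0.48,0.13,0.023,0,0.45,0.47,0.13,0.023,0,0.46,0.48,0.13,0.023,0,0,0,0.94,0,0,0,0,0.94,0]
}}

```text
time_s: 8.43
tcp_pos: [0.4606, -0.0197, 0.1022]
orientation: [[-0.959, 0.285, 0.003], [0.285, 0.959, 0.001], [-0.003, 0.002, -1.0]]
force: [0.5, 1.2, 0.7]
gripper_width: 0.0005
```

Run:
```python
from h import *
from fit import tab
import cv2
print(sel());
cv2.imwrite("pics/w4.png",cv2.resize(ctrl.read_camera("wrist")[110:390,130:430,::-1],None,fx=2,fy=2,interpolation=cv2.INTER_CUBIC))
print(sel())
```

```text
(8.425, array([-0.0917,  0.0347,  0.1022]), array([0.1, 1.3, 0.7]), np.float64(0.0005), [[-1.0, -0.0, 0.003], [-0.0, 1.0, 0.002], [-0.003, 0.002, -1.0]])
(8.475, array([-0.0938,  0.0335,  0.0991]), array([-1.3, -0.2, -2.2]), np.float64(0.0004), [[-1.0, 0.001, -0.003], [0.001, 1.0, -0.001], [0.003, -0.001, -1.0]])
```

Emit:
{"method": "servo_tool", "body": {
  "targets": [0,-0.56,0,0,0,0,-0.6,0,-0.4,0,0,-0.44,0,-0.2,0,0,-0.34,0,-0.16,0,0,0,0,0,0]
}}

```text
time_s: 9.1
tcp_pos: [0.5081, -0.0344, 0.1212]
orientation: [[-0.958, 0.286, 0.004], [0.286, 0.958, 0.0], [-0.003, 0.001, -1.0]]
force: [0.4, -0.6, 0.4]
gripper_width: 0.0004
```

Run:
```python
from h import *
print(sel())
```

```text
(9.1, array([-0.042 ,  0.0341,  0.1212]), array([ 0.6, -0.5,  0.4]), np.float64(0.0004), [[-1.0, 0.001, 0.003], [0.001, 1.0, 0.001], [-0.003, 0.001, -1.0]])
```

Emit:
{"method": "servo_tool", "body": {
  "targets": [0,0.8,0,-0.4,0,0,0.23,-0.44,-0.89,0,0,0.23,-0.44,-0.89,0,0,0.23,-0.44,-0.89,0,0,0.23,-0.44,-0.89,0]
}}

```text
time_s: 9.72
tcp_pos: [0.4529, -0.0645, 0.2207]
orientation: [[-0.958, 0.285, 0.003], [0.285, 0.958, -0.0], [-0.003, 0.001, -1.0]]
force: [0.6, -0.2, 0.1]
gripper_width: 0.0007
```

Run:
```python
from h import *
from fit import tab
import cv2
ctrl.read_camera("wrist");print(sel());i=ctrl.camera_info("wrist");np.save("wi2.npy",i,allow_pickle=True);p=np.load("pose.npy")
q=[proj("wrist",w(p,[tab(k,a) for a in np.array([-2,-1,0,1,2])*.349]),i).round(1).tolist() for k in range(3)]
for k in q:print(k)
im=ctrl.read_camera("wrist")[:,:,::-1]
cv2.imwrite("pics/w5.png",cv2.resize(im[110:310,130:400],None,fx=2.9,fy=2.9,interpolation=cv2.INTER_CUBIC))
```

```text
(9.775, array([-0.0854, -0.0109,  0.2238]), array([0. , 0.1, 1. ]), np.float64(0.0002), [[-1.0, 0.0, 0.008], [0.0, 1.0, 0.002], [-0.008, 0.002, -1.0]])
[[364.7, 210.4], [369.2, 228.0], [372.0, 251.5], [372.4, 276.7], [370.4, 299.0]]
[[325.0, 210.4], [327.5, 228.0], [329.1, 251.5], [329.3, 276.8], [328.2, 299.0]]
[[285.3, 210.4], [285.8, 228.0], [286.1, 251.5], [286.2, 276.8], [286.0, 299.0]]
```

View pics/w5.png

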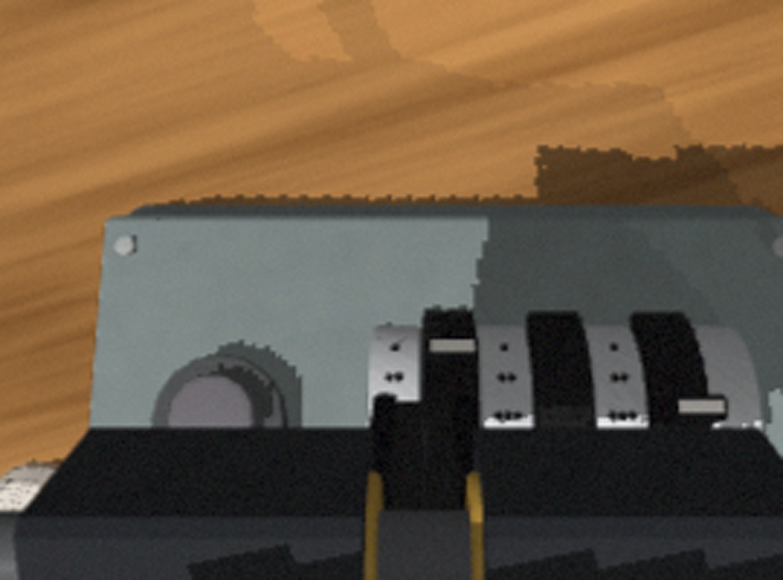

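Wheel 1's tab (372,250) is at position 3 and wheel 3's (286,229) at position 2. Wheel 2's tab is hidden behind the fingers, so I'll rise for a clear look.

Emit:
{"method": "servo_tool", "body": {
  "targets": [0,0.2,-0.4,-1,0,0,0.2,-0.4,-1,0,0,0.2,-0.4,-1,0,0,0,0,-1,0,0,0,0,0,0]
}}

```text
time_s: 10.45
tcp_pos: [0.4308, -0.0886, 0.3207]
orientation: [[-0.958, 0.286, 0.005], [0.286, 0.958, 0.0], [-0.005, 0.002, -1.0]]
force: [-0.3, -0.3, -0.0]
gripper_width: 0.0003
```

Run:
```python
from h import *
from fit import tab
import cv2
ctrl.read_camera("wrist");print(sel());i=ctrl.camera_info("wrist");np.save("wi3.npy",i,allow_pickle=True);p=np.load("pose.npy")
q=[proj("wrist",w(p,[tab(k,a) for a in np.array([-2,-1,0,1,2])*.349]),i).round(1).tolist() for k in range(3)]
for k in q:print(k)
im=ctrl.read_camera("wrist")[:,:,::-1]
cv2.imwrite("pics/w6.png",cv2.resize(im[140:270,170:430],None,fx=3,fy=3,interpolation=cv2.INTER_CUBIC))
```

```text
(10.5, array([-0.1016, -0.0399,  0.3192]), array([ 0.8, -0.5, -0.8]), np.float64(0.0005), [[-1.0, 0.001, 0.001], [0.001, 1.0, 0.001], [-0.001, 0.001, -1.0]])
[[367.5, 201.9], [370.9, 214.7], [373.1, 231.8], [373.5, 250.6], [372.0, 267.7]]
[[337.4, 201.9], [339.7, 214.7], [341.2, 231.9], [341.4, 250.6], [340.4, 267.7]]
[[307.3, 202.0], [308.5, 214.8], [309.2, 231.9], [309.4, 250.6], [308.9, 267.7]]
```

View pics/w6.png

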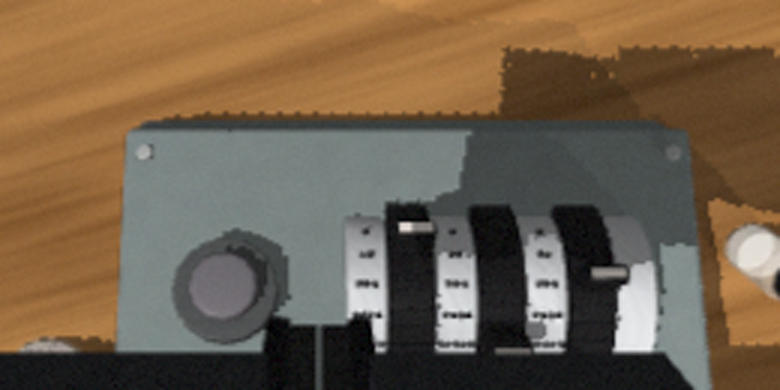

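Emit:
{"method": "servo_tool", "body": {
  "targets": [0,-0.6,0,0,0,0,-0.6,0,0,0,0,-0.5,0,0,0,0,0,0,0,0,0,0,0,0,0]
}}

```text
time_s: 11.18
tcp_pos: [0.47, -0.1009, 0.3191]
orientation: [[-0.958, 0.286, -0.001], [0.286, 0.958, -0.0], [0.001, -0.0, -1.0]]
force: [-0.4, 0.0, 0.7]
gripper_width: 0.0005
```

Run:
```python
from h import *
from fit import tab
import cv2
ctrl.read_camera("wrist");print(sel());i=ctrl.camera_info("wrist");np.save("wi3.npy",i,allow_pickle=True);p=np.load("pose.npy")
q=[proj("wrist",w(p,[tab(k,a) for a in np.array([-2,-1,0,1,2])*.349]),i).round(1).tolist() for k in range(3)]
for k in q:print(k)
im=ctrl.read_camera("wrist")[:,:,::-1]
cv2.imwrite("pics/w7.png",cv2.resize(im[140:270,170:430],None,fx=3,fy=3,interpolation=cv2.INTER_CUBIC))
```

```text
(11.225, array([-0.0597, -0.0404,  0.3192]), array([ 0.8, -0.1, -0.5]), np.float64(0.0005), [[-1.0, 0.001, -0.0], [0.001, 1.0, -0.0], [0.0, -0.0, -1.0]])
[[370.8, 167.3], [374.5, 179.1], [376.9, 196.0], [377.2, 215.2], [375.6, 233.4]]
[[339.8, 167.3], [342.3, 179.2], [343.9, 196.0], [344.2, 215.2], [343.1, 233.4]]
[[308.8, 167.3], [310.1, 179.2], [310.9, 196.0], [311.1, 215.2], [310.5, 233.4]]
```

View pics/w7.png

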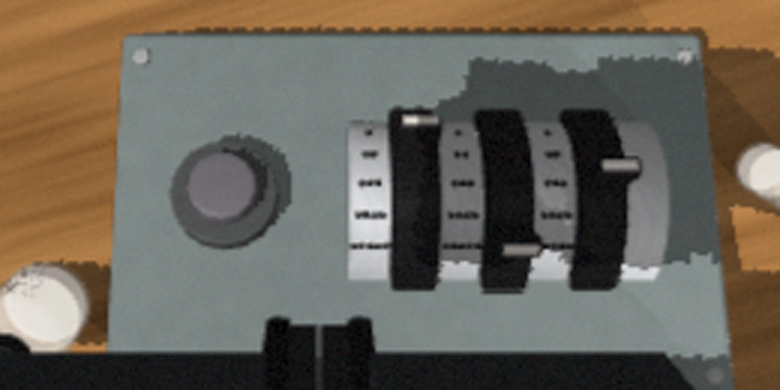

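Wheel 1's tab is at (377,195), position 3, and wheel 3's at (310,180), position 2. Wheel 2's tab, at (343,223), rests between positions 4 (215) and 5 (233), so the push overshot and it needs bringing back. I'll grip that tab and draw it to position 4.

Run:
```python
from h import *
plan(8,[-.0235,.034,.165],yawturn(),.24)
```

```text
0.24, -0.18, 0.37, 0.77, -0.0, 0.24, -0.18, 0.37, 0.77, -0.0, 0.24, -0.18, 0.37, 0.77, -0.0, 0.24, -0.18, 0.37, 0.77, -0.0, 0.24, -0.18, 0.37, 0.77, -0.0,
0.24, -0.18, 0.38, 0.78, -0.0, 0.24, -0.18, 0.37, 0.77, -0.0, 0.24, -0.19, 0.38, 0.78, -0.0, end [ 0.52582136 -0.03975109  0.16492126] xaxis [-9.58347105e-01  2.85606042e-01 -1.22549383e-04]
```

Emit:
{"method": "servo_tool", "body": {
  "targets": [0.24,-0.18,0.37,0.77,0,0.24,-0.18,0.37,0.77,0,0.24,-0.18,0.37,0.77,0,0.24,-0.18,0.37,0.77,0,0.24,-0.18,0.37,0.77,0]
}}

```text
time_s: 11.9
tcp_pos: [0.5048, -0.0626, 0.2229]
orientation: [[-0.958, 0.285, 0.001], [0.285, 0.958, 0.0], [-0.001, 0.0, -1.0]]
force: [0.1, -0.2, -0.7]
gripper_width: 0.0208
```

Emit:
{"method": "servo_tool", "body": {
  "targets": [0.24,-0.18,0.38,0.78,0,0.24,-0.18,0.37,0.77,0,0.24,-0.19,0.38,0.78,0,0.24,0,0,0,0,0.24,0,0,0,0]
}}

```text
time_s: 12.52
tcp_pos: [0.5263, -0.0399, 0.1657]
orientation: [[-0.958, 0.285, 0.001], [0.285, 0.958, -0.0], [-0.001, 0.0, -1.0]]
force: [-0.1, 0.3, 0.3]
gripper_width: 0.0209
```

Run:
```python
from h import *
print(sel());plan(4,[-.0235,.034,.120],0,.24)
```

```text
(12.525, array([-0.023 ,  0.0341,  0.1657]), array([-0.2,  0.3,  0.3]), np.float64(0.0209), [[-1.0, 0.0, 0.001], [0.0, 1.0, 0.0], [-0.001, 0.0, -1.0]])
0.24, 0.01, -0.0, 0.46, 0.0, 0.24, 0.0, -0.0, 0.46, 0.0, 0.24, 0.01, -0.0, 0.45, 0.0, 0.24, 0.0, -0.01, 0.46, 0.0, end [ 0.52577953 -0.03995126  0.11997909] xaxis [-0.95841771  0.2853666  -0.00118597]
```

Emit:
{"method": "servo_tool", "body": {
  "targets": [0.24,0,0,0.46,0,0.24,0,0,0.46,0,0.24,0,0,0.45,0,0.24,0,0,0.46,0,0.24,0,0,0,0]
}}

```text
time_s: 13.15
tcp_pos: [0.5253, -0.0399, 0.1177]
orientation: [[-0.958, 0.286, -0.003], [0.286, 0.958, -0.001], [0.003, -0.001, -1.0]]
force: [0.4, 0.5, 0.4]
gripper_width: 0.0212
```

Emit:
{"method": "servo_tool", "body": {
  "targets": [0,0,0,0,0,0,0,0,0,0,0,0.17,0,0,0,0,0.17,0,0,0,0,0,0,0,0],
  "squeeze": 15
}}

```text
time_s: 13.78
tcp_pos: [0.5173, -0.0375, 0.1188]
orientation: [[-0.958, 0.286, -0.001], [0.286, 0.958, -0.0], [0.001, -0.0, -1.0]]
force: [1.8, -3.2, -5.3]
gripper_width: 0.0158
```

Run:
```python
from h import *
print(sel())
```

```text
(13.775, array([-0.0323,  0.0338,  0.1188]), array([ 2.6, -2.6, -5.3]), np.float64(0.0158), [[-1.0, 0.001, -0.001], [0.001, 1.0, -0.0], [0.001, -0.0, -1.0]])
```

Emit:
{"method": "servo_tool", "body": {
  "targets": [0.24,0,0,0,0,0.24,0,0,0,0,0.24,0,0,-0.4,0,0.24,0,0,-0.8,0,0.24,0.2,-0.2,-1,0]
}}

```text
time_s: 14.4
tcp_pos: [0.5119, -0.0404, 0.1752]
orientation: [[-0.958, 0.285, 0.0], [0.285, 0.958, 0.0], [-0.0, 0.0, -1.0]]
force: [0.5, -0.1, -0.5]
gripper_width: 0.0208
```

Run:
```python
from h import *
print(sel());plan(7,[-.065,-.06,.32],yawturn(),0)
```

```text
(14.4, array([-0.0366,  0.0295,  0.1752]), array([ 0.5,  0. , -0.5]), np.float64(0.0208), [[-1.0, -0.0, 0.0], [-0.0, 1.0, 0.0], [-0.0, 0.0, -1.0]])
0, 0.16, -0.51, -0.83, 0.0, 0, 0.16, -0.51, -0.83, 0.0, 0, 0.16, -0.51, -0.83, 0.0, 0, 0.16, -0.51, -0.83, 0.0, 0, 0.17, -0.51, -0.82, 0.0,
0, 0.16, -0.51, -0.83, 0.0, 0, 0.17, -0.52, -0.82, 0.0, end [ 0.45909874 -0.11808602  0.3199403 ] xaxis [-9.58496544e-01  2.85104132e-01 -9.62018797e-05]
```

Emit:
{"method": "servo_tool", "body": {
  "targets": [0,0.16,-0.51,-0.83,0,0,0.16,-0.51,-0.83,0,0,0.16,-0.51,-0.83,0,0,0.16,-0.51,-0.83,0,0,0.17,-0.51,-0.82,0]
}}

```text
time_s: 15.02
tcp_pos: [0.4739, -0.0962, 0.2793]
orientation: [[-0.958, 0.285, 0.002], [0.285, 0.958, 0.0], [-0.001, 0.001, -1.0]]
force: [-0.1, -0.4, -0.3]
gripper_width: 0.0002
```

Emit:
{"method": "servo_tool", "body": {
  "targets": [0,0.16,-0.51,-0.83,0,0,0.17,-0.52,-0.82,0,0,0,0,0,0,0,0,0,0,0,0,0,0,0,0]
}}

```text
time_s: 15.65
tcp_pos: [0.4586, -0.1179, 0.3178]
orientation: [[-0.958, 0.285, -0.002], [0.285, 0.958, 0.0], [0.002, -0.0, -1.0]]
force: [0.1, 0.0, -0.5]
gripper_width: 0.0008
```

Run:
```python
from h import *
from fit import tab
import cv2
ctrl.read_camera("wrist");print(sel());i=ctrl.camera_info("wrist");np.save("wi3.npy",i,allow_pickle=True);p=np.load("pose.npy")
q=[proj("wrist",w(p,[tab(k,a) for a in np.array([-2,-1,0,1,2])*.349]),i).round(1).tolist() for k in range(3)]
for k in q:print(k)
im=ctrl.read_camera("wrist")[:,:,::-1]
cv2.imwrite("pics/w8.png",cv2.resize(im[140:270,170:430],None,fx=3,fy=3,interpolation=cv2.INTER_CUBIC))
```

```text
(15.7, array([-0.0655, -0.06  ,  0.3179]), array([-0.3,  0.5, -0.1]), np.float64(0.0005), [[-1.0, -0.0, -0.002], [-0.0, 1.0, -0.0], [0.002, -0.0, -1.0]])
[[387.7, 172.8], [392.1, 184.8], [394.8, 201.8], [395.2, 221.0], [393.3, 239.1]]
[[356.7, 172.8], [359.9, 184.8], [361.8, 201.8], [362.2, 221.0], [360.8, 239.1]]
[[325.8, 172.8], [327.7, 184.8], [328.9, 201.8], [329.1, 221.0], [328.2, 239.1]]
```

View pics/w8.png

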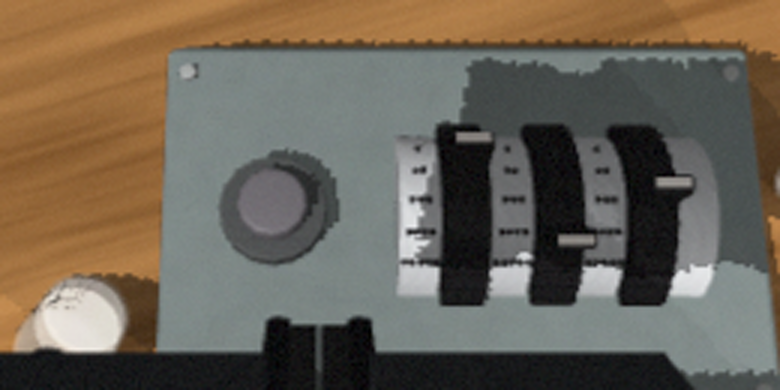

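All three check out: wheel 1 at (395,201) is position 3, wheel 2 at (362,220) is position 4 and wheel 3 at (328,186) is position 2. The code reads 3-4-2. Now the key, whose top is at raw pixel (261,207).

Run:
```python
from h import *
i=np.load("wi3.npy",allow_pickle=True).item();p=np.load("pose.npy")
d=i["orientation"]@np.linalg.inv(i["intrinsics"])@np.array([261,207.3,1])
e=R(p[2]).T@(i["eye"]-[p[0],p[1],0]);d=R(p[2]).T@d
n=np.array([-.5,0,.866]);a=np.array([-.02,0,.075])
for h in(.012,.02,.026,.032):
    t=((a-e)@n+h)/(d@n);print(h,(e+t*d).round(4))
print(sel());plan(8,[-.043,-.078,.125],yawturn(),0)
```

```text
0.012 [-0.0315 -0.0785  0.0822]
0.02 [-0.0337 -0.0781  0.0902]
0.026 [-0.0354 -0.0778  0.0961]
0.032 [-0.037  -0.0775  0.1021]
(15.75, array([-0.0654, -0.06  ,  0.318 ]), array([ 1.1,  0.3, -0.1]), np.float64(0.0006), [[-1.0, -0.0, -0.002], [-0.0, 1.0, -0.001], [0.002, -0.001, -1.0]])
0, -0.11, -0.09, 0.96, 0.0, 0, -0.11, -0.09, 0.97, 0.0, 0, -0.11, -0.09, 0.96, 0.0, 0, -0.12, -0.09, 0.97, 0.0, 0, -0.11, -0.09, 0.96, 0.0,
0, -0.12, -0.09, 0.97, 0.0, 0, -0.11, -0.09, 0.96, 0.0, 0, -0.12, -0.09, 0.97, 0.0, end [ 0.47510296 -0.14174346  0.12495539] xaxis [-0.95848913  0.28512446  0.00161915]
```

Emit:
{"method": "servo_tool", "body": {
  "targets": [0,-0.11,-0.09,0.96,0,0,-0.11,-0.09,0.97,0,0,-0.11,-0.09,0.96,0,0,-0.12,-0.09,0.97,0,0,-0.11,-0.09,0.96,0]
}}

```text
time_s: 16.38
tcp_pos: [0.469, -0.133, 0.1971]
orientation: [[-0.958, 0.285, -0.001], [0.285, 0.958, -0.0], [0.001, -0.0, -1.0]]
force: [1.1, -0.8, -0.2]
gripper_width: 0.0004
```

Emit:
{"method": "servo_tool", "body": {
  "targets": [0,-0.12,-0.09,0.97,0,0,-0.11,-0.09,0.96,0,0,-0.12,-0.09,0.97,0,0,0,0,0.4,0,0,0,0,0,0]
}}

```text
time_s: 17.0
tcp_pos: [0.4752, -0.142, 0.1153]
orientation: [[-0.958, 0.285, -0.002], [0.285, 0.958, -0.0], [0.002, -0.001, -1.0]]
force: [-0.8, 0.5, 0.4]
gripper_width: 0.0002
```

Emit:
{"method": "servo_tool", "body": {
  "targets": [0,0,0,0.16,0,0,0,0,0.16,0,0,0,0,0.1,0,0,0,0,0.1,0,0,0,0,0,0]
}}

```text
time_s: 17.62
tcp_pos: [0.4766, -0.1422, 0.1036]
orientation: [[-0.958, 0.285, 0.003], [0.285, 0.958, -0.0], [-0.003, 0.0, -1.0]]
force: [1.6, 0.6, 5.7]
gripper_width: 0.0
```

Run:
```python
from h import *
print(sel())
```

```text
(17.625, array([-0.0414, -0.0781,  0.1036]), array([1.4, 1. , 5.7]), np.float64(0.0), [[-1.0, -0.0, 0.003], [-0.0, 1.0, 0.0], [-0.003, 0.0, -1.0]])
```

Emit:
{"method": "servo_tool", "body": {
  "targets": [0,0,0,0.08,0,0,0,0,0.08,0,0,0,0,0,0,0,0,0,0,0,0,0,0,0,0]
}}

```text
time_s: 18.25
tcp_pos: [0.4771, -0.1423, 0.1017]
orientation: [[-0.959, 0.284, 0.004], [0.284, 0.959, -0.001], [-0.004, 0.0, -1.0]]
force: [-3.6, 1.4, 17.0]
gripper_width: 0.0002
```

Emit:
{"method": "servo_tool", "body": {
  "targets": [0,0,0,0.08,0,0,0,0,0.08,0,0,0,0,0,0,0,0,0,0,0,0,0,0,0,0]
}}

```text
time_s: 18.88
tcp_pos: [0.4774, -0.1425, 0.101]
orientation: [[-0.959, 0.283, 0.005], [0.283, 0.959, -0.002], [-0.006, -0.001, -1.0]]
force: [-9.4, 5.8, 37.2]
gripper_width: 0.0006
```

The force rose from 6 to 37 N over the last 2.6 mm, so the key has bottomed. I'll lift off and go back to the earlier viewing pose to compare images.

Emit:
{"method": "servo_tool", "body": {
  "targets": [0,0,0,-0.3,0,0,0,0,-0.5,0,0,0,0,-0.8,0,0,0.12,0.1,-1,0,0,0.12,0.1,-1,0]
}}

```text
time_s: 19.5
tcp_pos: [0.4704, -0.1355, 0.1848]
orientation: [[-0.958, 0.286, -0.002], [0.286, 0.958, 0.0], [0.002, -0.0, -1.0]]
force: [1.2, -1.0, 1.2]
gripper_width: 0.0005
```

Emit:
{"method": "servo_tool", "body": {
  "targets": [0,0.12,0.1,-1,0,0,0.12,0.1,-1,0,0,0.12,0.1,-1,0,0,0.12,0.1,-1,0,0,0.12,0.1,-1,0]
}}

```text
time_s: 20.12
tcp_pos: [0.4596, -0.1191, 0.3099]
orientation: [[-0.958, 0.286, -0.002], [0.286, 0.958, 0.0], [0.002, -0.0, -1.0]]
force: [0.9, 0.4, 0.8]
gripper_width: 0.0008
```

Run:
```python
from h import *
print(sel());plan(4,[-.0655,-.06,.318],yawturn(),0)
```

```text
(20.125, array([-0.0643, -0.0609,  0.3099]), array([0.7, 0.6, 0.8]), np.float64(0.0008), [[-1.0, 0.001, -0.002], [0.001, 1.0, -0.0], [0.002, -0.0, -1.0]])
0, 0.01, 0.01, -0.08, -0.002, 0, 0.01, 0.01, -0.08, -0.002, 0, 0.02, 0.01, -0.08, -0.002, 0, 0.01, 0.0, -0.09, -0.002, end [ 0.45867577 -0.11806928  0.31811585] xaxis [-0.95852653  0.28499427  0.0022725 ]
```

Emit:
{"method": "servo_tool", "body": {
  "targets": [0,0.01,0.01,-0.08,0,0,0.01,0.01,-0.08,0,0,0.02,0.01,-0.08,0,0,0.01,0,-0.09,0,0,0,0,0,0]
}}

```text
time_s: 20.75
tcp_pos: [0.4594, -0.1182, 0.3179]
orientation: [[-0.958, 0.286, -0.0], [0.286, 0.958, -0.0], [0.0, -0.0, -1.0]]
force: [0.1, -0.2, 0.6]
gripper_width: 0.0007
```

Run:
```python
from h import *
from fit import tab
import cv2
ctrl.read_camera("wrist");print(sel());p=np.load("pose.npy")
i=ctrl.camera_info("wrist")
print(proj("wrist",w(p,[tab(0,0),tab(1,.349),tab(2,-.349)]),i).round(1).tolist())
im=ctrl.read_camera("wrist")[:,:,::-1]
z=cv2.resize(im[140:270,170:430],None,fx=3,fy=3,interpolation=cv2.INTER_CUBIC);old=cv2.imread("pics/w8.png")
cv2.imwrite("pics/w9.png",z)
for n,(x,y,a,b) in dict(tab1=(645,165,60,34),tab2=(545,223,62,34),tab3=(445,120,60,34),key=(225,160,95,90),screw=(175,58,28,28)).items():
    r=cv2.matchTemplate(z[max(y-40,0):y+b+40,x-40:x+a+40],old[y:y+b,x:x+a],cv2.TM_CCOEFF_NORMED);_,m,_,l=cv2.minMaxLoc(r);print(n,round(m,3),l[0]-40,l[1]-40)
```

```text
(20.8, array([-0.0648, -0.0601,  0.3178]), array([0.5, 0. , 0.2]), np.float64(0.0004), [[-1.0, 0.001, -0.0], [0.001, 1.0, -0.0], [0.0, -0.0, -1.0]])
[[394.9, 200.8], [362.2, 220.0], [327.7, 183.9]]
tab1 0.997 0 -3
tab2 0.996 0 -3
tab3 0.988 0 -3
key 0.989 0 -3
screw 0.969 0 -3
```

View pics/w9.png

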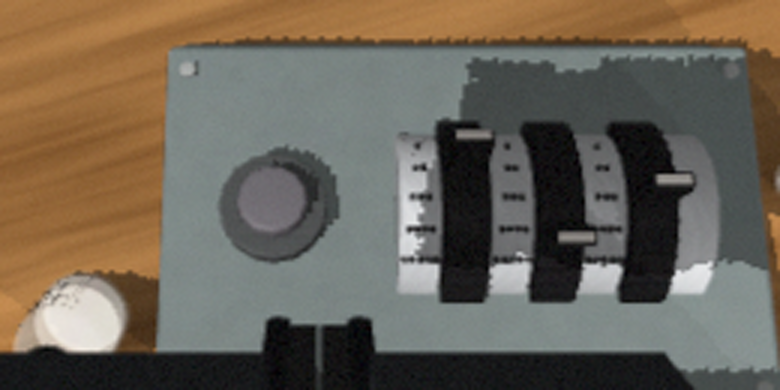

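After the press the tabs are unchanged at (674,179), (576,237) and (474,134). The key at (273,199) has moved only with the whole picture, so it is back up.

```bash
python3 -c "
from station import ctrl
print(ctrl.finish_job(),ctrl.sense()['time_s'])"
```

```text
the job is handed in; nothing more can be done
the job is handed in; nothing more can be done
```

The controller is set to 3-4-2, and I then pressed the round key once and let it come up. I handed the job in at about 21 s of the 54 s allowed.

- **Start:** the wheels read 3-2-4, so the left wheel needed no change.
- **Right wheel:** I gripped its tab and drew it from 4 to 2.
- **Middle wheel:** I pushed it up from 2, but it overshot and stuck between 4 and 5. I saw this before touching the key, gripped the tab and drew it back to 4.
- **Tool:** the arm could not tilt, so it stayed vertical instead of leaning square to the face.
- **Key:** I pressed it only after a picture showed all three tabs within about 1 px of 3-4-2. The vertical force rose from 6 to 37 N over the last 2.6 mm, so I took it as fully down; its travel could not be measured directly.

In the last picture all three tabs and the key match the view before the press, so the code held and the key is back up. The robot was clear of everything.

I did not check the bystanders one by one at the end. The arm never went near them, and the forces I read gave no sign of contact with them. I viewed 12 pictures, two over the budget of 10.

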